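Swing the load-cell beam into line on its base plate

TASK

On the grey base plate, swing the aluminium beam round the tall post that its slotted end sits on, until its side rests against the short stop post. Keep the beam flat on the plate with the post in its slot all the while, and leave the plain spare bar and the small test weight where they are.

Things in the scene. Friction and masses are not known exactly. Their poses are not given: they have to be found in the camera images.
- beam: Aluminium load-cell beam, loose, 0.45 kg, 162 x 32 x 30 mm (long, wide, high), flat on the plate, a pale patch on each side. Origin: underside, in the end slot, where the tall post stands. x runs along it: far end face at +150 mm, slotted end face at -12 mm; sides at y = +-16 mm; z up. The slot, 14.4 mm wide, is open at the end and from top to bottom; its closed end is at x = +7.5 mm.
- plate: Grey 8 mm plate, fixed; spans x -40..170, y -75..125 mm. Origin: worktop height, under the tall post's axis. Two 12 mm steel posts: the tall one tops out 50 mm over the worktop, the short stop post at x 95, y -22 mm only 30. Plate x is the mounting line: the beam lies along it, same way, when its -y side meets the stop. The beam starts turned 30 to 50 deg from it toward +y.
- spare_bar: Bystander: a loose plain aluminium bar without slot, 120 x 32 x 30 mm, on the worktop just to the right of the plate (beyond plate x = 180 mm). Origin at the middle of its underside, x along it.
- weight: Bystander: a loose steel test weight with a knob, 31 mm diameter and 40 mm high, standing upright on the plate near the tall post, on the stop post's side. Origin at the middle of its underside.

How it is judged:
By the outcome, as a careful person would: the job done as asked, in the order asked, and still so for the second after the job is handed in, with the robot touching nothing.
It also fails if it takes over 40 s, if anything falls off the work surface, if the arm or the gripper's body presses on something with over 40 N, if the wrist force passes 120 N, or if a joint passes its speed limit or range.

ROBOT

A 7-joint arm with a two-finger parallel gripper is mounted at the origin on a cart in front of the work surface, level with it; the furniture and walls round the work are solid. World frame = base frame: x ahead of the robot, y to its left, z up, the work surface at z = 0. Lengths are in m, angles in degrees, forces in N, time in s.
With the tool pointing down it reaches from about 0.4 to 0.85 m from the base axis. Payload 6.9 kg.
Tool frame: the origin (TCP) lies where the fingers leave the gripper's body, on its centre line; the fingertips stand ctrl.nose_length ahead of it and the grasp point (between the pads) lies 54 mm ahead of it (ctrl.nose_length is the distance from the TCP to the fingertips, in m); z points along the fingers, y is the line along which they close (so a half turn about z gives the same grasp; the last joint's range is limited). The gripper opens to 85 mm and grips with 20 to 120 N. Pads are 22 mm wide; open, the fingers measure 114 mm over their backs; the gripper's body (76 mm by 85 mm) begins 54 mm behind the grasp point. The pads swing forward as they close: fully open they stand 13 mm farther back than shut.
Start: joints at [69.815, 29.078, -13.613, 85.955, 7.202, 65.827, -8.869], TCP at [0.276, -0.561, 0.304] pointing down, gripper open.
Joint ranges: [-176.47, 176.47], [-13.61, 117.27], [-81.72, 77.17], [0.22, 143.17], [-87.28, 267.28], [10, 112.55], [-165.47, 165.47]. Speed limits (degrees/s): [136.94, 136.94, 180, 180, 180, 180, 180].

INTERFACE

Orientations are given as [roll, pitch, yaw] about the fixed x, y, z axes, in that order (R = Rz(yaw) Ry(pitch) Rx(roll)).
In Python, from rig import readout, eyes, order, ctrl gives the robot as it stands.
- The arm moves only by the shell command python3 -m inch 'ROWS' [FORCE]. ROWS is JSON, a list of rows, each a list of 7 numbers: the turn, a rotation vector about the tool's x, y, z in rad, then the shift along the tool's x, y, z in m, then the closure, from -1 (fully open) to 1 (shut). A call has 1 to 20 rows; each row shifts and turns the commanded pose from where the row before left it, along the tool's axes as they then stand; what a row does not reach is not made up. A row lasts 1/8 s, in which the tool goes at most 62.5 mm and 10.7 degrees, less where a joint would pass 70% of its speed; a pose out of reach is approached as far as the arm can. A call is refused whole if a number of a shift passes 0.0625 or a number of a turn 0.188, either way. A call with a gripper value outside its range is refused whole. The fingers move at their own pace and stop on an object; FORCE is the grip in N (left out, the last holds). Time passes only in rows, so rows that do not move let the fingers close. It gives the time, the measured TCP pose, the force, the opening and the grip force at its end, in the units of the state.
- readout.sense(): the state, without advancing time (a new reading comes with each control period).
- eyes.grab_frame(name): name is "scene" or "side" or "wrist"; returns the picture (480x640x3 uint8, blue, green, red); there is no depth.
- eyes.get_calibration(name): a dict with "vertical_fov" (degrees; the focal length in pixels is half the picture's height over the tangent of half this angle, whatever the lens; pixels are square), "cx", "cy" (the principal point, pixels), "R" (3x3) and "t" (3): a world point X has camera coordinates R X + t. Camera axes: x right, y down, z forward; pixel columns grow to the right and rows downward; lengths in m; the calibration is good to about 2 mm. A picture is of the moment at which its call begins: read the wrist's pose just before it. get_calibration takes no time and is no camera call; for the wrist camera it gives the pose at the moment of the call.
- order.finish_job(): hands the job in; it is judged then, once.
The state is a dict: "t": time; "qpos": joint angles; "qd": joint speeds; "effort": joint torques, N m; "ee_pos": TCP position; "eef_rot": TCP orientation; "wrist_force": force on the tool from outside, world axes, zero at the start; "wrist_torque": the same for the moment, N m; "width": finger opening in m; "gripper_force": force on a finger pad.
Only numpy, scipy, OpenCV 4.12 (cv2) and the standard library are available. Lean on these libraries where they do the work, as an engineer would, in place of code of your own. Each camera call takes 0.05 s, during which the arm holds its last target. There are 200 camera calls.

## Working session

There is one attempt and no reset: what is moved stays moved. The work goes in short steps, Python scripts to look and compute and a shell command to move; the robot and the scene stay as the last step left them, time stands still between calls to the robot, and variables do not carry over. Pictures are saved under pics/ and viewed, at most 10 in all, crops included, and the job is handed in when it is done.

```bash
mkdir -p pics; ls; python3 - <<'E'
from rig import readout, eyes, order, ctrl
import cv2
s=readout.sense();print(s,ctrl.nose_length)
for n in("scene","side","wrist"):
    print(n,eyes.get_calibration(n)); cv2.imwrite(f"pics/{n}0.png",eyes.grab_frame(n))
E
```

```text
pics
{'t': 0.0, 'qpos': array([ 69.81393844,  29.12636619, -13.60825493,  86.01001959,
         7.20282957,  65.82755356,  -8.86685143]), 'qd': array([ 0.10859384, -0.04639305,  0.06048699, -0.0188466 ,  0.01380566,
        0.12591272,  0.01562676]), 'effort': array([-9.10773997e-04, -6.20601153e+01, -2.18650885e+00, -2.49650860e+01,
        1.27116346e-02,  1.21932602e-02, -1.10913588e-04]), 'ee_pos': array([ 0.27599305, -0.5603314 ,  0.30301215]), 'eef_rot': array([-1.79894998e+02,  3.17875370e-03,  2.62339713e+01]), 'wrist_force': array([-0.10586537,  0.64973723, -0.65694993]), 'wrist_torque': array([0.00080623, 0.05175987, 0.0084348 ]), 'gripper_force': 0.0, 'width': 0.08528946342264591} 0.0726
scene {'vertical_fov': 47.464444736101946, 'cx': 321.2907322203916, 'cy': 238.48197287465948, 'R': array([[-0.72210198, -0.69141838,  0.02256905],
       [-0.44046604,  0.43436656, -0.78569419],
       [ 0.53344016, -0.57729223, -0.61820327]]), 't': array([0.34865786, 0.23283537, 0.63837802])}
side {'vertical_fov': 42.109781857777044, 'cx': 316.3076228946163, 'cy': 232.9576764177567, 'R': array([[-0.95786444, -0.28616439, -0.02461021],
       [-0.10611671,  0.43221314, -0.89550603],
       [ 0.26689879, -0.85516182, -0.44436842]]), 't': array([0.43166493, 0.09070776, 0.70996373])}
wrist {'vertical_fov': 65.13134421584925, 'cx': 321.69189806565197, 'cy': 238.65084224381826, 'R': array([[ 0.44128687, -0.89736558, -0.00096016],
       [-0.85955044, -0.42299782,  0.28678543],
       [-0.25775752, -0.12572934, -0.95799436]]), 't': array([-0.62432769, -0.03752827,  0.37949442])}
```

View pics/scene0.png

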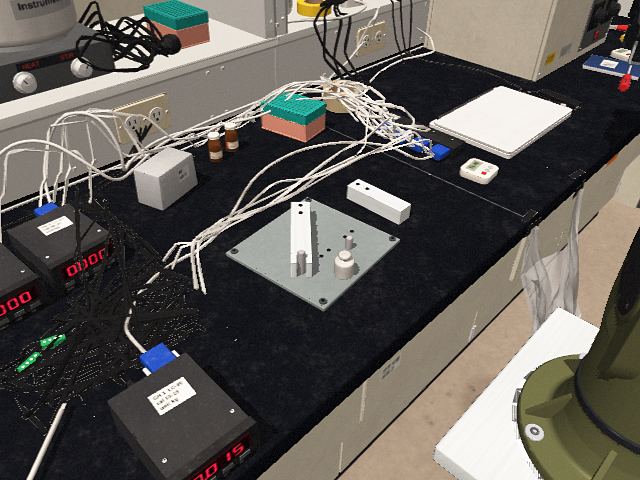

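View pics/side0.png

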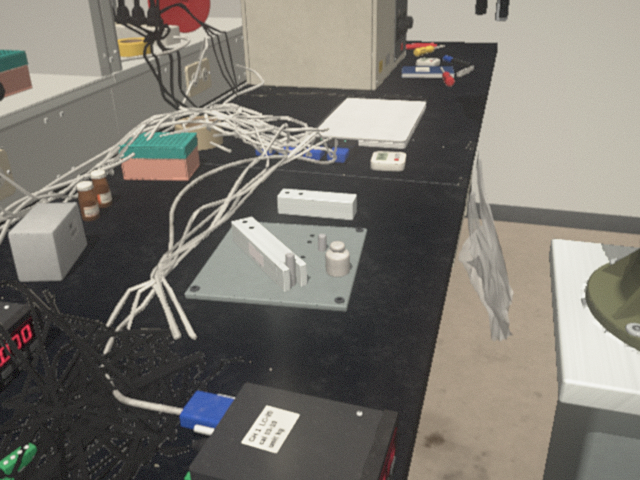

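Scene view: plate corners at about (226,250), (323,305), (399,238), (310,198). The beam runs from (302,203) to the tall post at (301,252), with the stop at (349,235), the weight at (345,262) and the spare bar at (378,200). The side view shows the same objects: tall post (290,255), stop (323,236), weight (338,258).

```bash
cat > h.py <<'E'
import numpy as np, cv2
from rig import readout, eyes, order, ctrl
def ray(c,p):
    f=240/np.tan(np.radians(c["vertical_fov"])/2); R=np.array(c["R"])
    d=R.T@np.array([(p[0]-c["cx"])/f,(p[1]-c["cy"])/f,1]); return -R.T@np.array(c["t"]), d/np.linalg.norm(d)
def plane(c,p,z):
    o,d=ray(c,p); return o+d*(z-o[2])/d[2]
def tri(c1,p1,c2,p2):
    A=np.zeros((3,3));b=np.zeros(3);r=[ray(c1,p1),ray(c2,p2)]
    for o,d in r:
        M=np.eye(3)-np.outer(d,d);A+=M;b+=M@o
    X=np.linalg.solve(A,b); return X,[float(np.linalg.norm(np.cross(X-o,d))) for o,d in r]
def proj(c,X):
    f=240/np.tan(np.radians(c["vertical_fov"])/2); q=np.array(c["R"])@X+c["t"]; return np.round([c["cx"]+f*q[0]/q[2],c["cy"]+f*q[1]/q[2]],1)
E
python3 - <<'E'
from h import *
np.set_printoptions(precision=4,suppress=True)
S=eyes.get_calibration("scene");D=eyes.get_calibration("side")
for n,a,b in [("cornerL",(226,250),(187,299)),("cornerB",(323,305),(350,307)),("cornerR",(399,238),(367,230)),("post",(301,252),(290,254)),("stop",(349,233),(323,236)),("knob",(345,252),(338,244))]:
    print(n,*tri(S,a,D,b),plane(S,a,.008),plane(D,b,.008))
a=cv2.imread("pics/scene0.png")[170:320,210:430];b=cv2.imread("pics/side0.png")[170:320,180:400]
cv2.imwrite("pics/z.png",np.vstack([cv2.resize(x,(800,545),interpolation=3)[:,:] for x in(a,b)])[::1] if 0 else np.hstack([cv2.resize(x,(400,273),interpolation=3) for x in(a,b)]))
E
```

```text
cornerL [ 0.5872  0.1124 -0.0006] [0.0051148539085548155, 0.005114853908554939] [0.5856 0.115  0.008 ] [0.5733 0.1307 0.008 ]
cornerB [0.3821 0.1004 0.0124] [0.0038928098919498726, 0.0038928098919499996] [0.3895 0.0942 0.008 ] [0.3801 0.0988 0.008 ]
cornerR [ 0.4072 -0.1101  0.0062] [0.0016816597524634803, 0.0016816597524636355] [ 0.4079 -0.1098  0.008 ] [ 0.4048 -0.1038  0.008 ]
post [0.4618 0.0679 0.0503] [0.0007853548307847188, 0.0007853548307846015] [0.4971 0.0327 0.008 ] [ 0.4897 -0.0072  0.008 ]
stop [ 0.4532 -0.0346  0.0298] [0.003890860975103053, 0.003890860975103144] [ 0.476  -0.0602  0.008 ] [ 0.4614 -0.07    0.008 ]
knob [0.4159 0.0195 0.0468] [0.001063542499563876, 0.0010635424995638415] [ 0.4471 -0.0179  0.008 ] [ 0.4343 -0.0512  0.008 ]
```

View pics/z.png

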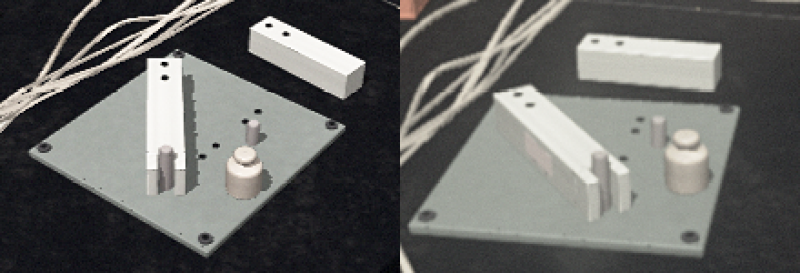

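The crops agree with the triangulation: tall post top at z 50, stop at 30, and the slot faces the scene camera. Next I compute the beam direction.

```bash
python3 - <<'E'
from h import *
np.set_printoptions(precision=4,suppress=True)
S=eyes.get_calibration("scene");D=eyes.get_calibration("side")
P=[tri(S,a,D,b) for a,b in [((290.9,201.9),(230.6,221.2)),((311.2,201.4),(253.2,217.3))]]
print(P); m=(P[0][0]+P[1][0])/2; v=m[:2]-[.4618,.0679]; print(m,np.hypot(*v),np.degrees(np.arctan2(v[1],v[0])))
E
python3 -m inch '[[0,0,0,0.041,-0.03,0,-1],[0,0,0,0.041,-0.03,0,-1],[0,0,0,0.041,-0.03,0,-1],[0,0,0,0.041,-0.03,0,-1],[0,0,0,0.041,-0.03,0,-1],[0,0,0,0.041,-0.03,0,-1],[0,0,0,0.041,-0.03,0,-1],[0,0,0,0.041,-0.03,0,-1],[0,0,0,0.041,-0.03,0,-1],[0,0,0,0.041,-0.03,0,-1],[0,0,0,0.041,-0.03,0,-1],[0,0,0,0.041,-0.03,0,-1]]'
```

```text
[(array([ 0.5817, -0.0257,  0.0374]), [0.0009962772259723184, 0.0009962772259723854]), (array([ 0.5605, -0.0547,  0.0336]), [0.00019148851522167112, 0.0001914885152217927])]
[ 0.5711 -0.0402  0.0355] 0.15372796225022292 -44.698183542599885
t: 1.65
ee_pos: [0.559, -0.0189, 0.3037]
eef_rot: [180.0, 0.0, 26.2]
wrist_force: [0.4, -1.3, -0.1]
width: 0.0854
gripper_force: 0.0
```

```bash
python3 -m inch '[[0,0,0.177,0,0,0,-1],[0,0,0.177,0,0,0,-1],[0,0,0.177,0,0,0,-1],[0,0,0.177,0,0,0,-1],[0,0,0.177,0,0,0,-1],[0,0,0.177,0,0,0,-1],[0,0,0.177,0,0,0,-1],[0,0,0,0,0,0,-1]]'; python3 - <<'E'
from h import *
cv2.imwrite("pics/w1.png",eyes.grab_frame("wrist"))
import pickle;pickle.dump(eyes.get_calibration("wrist"),open("w1.pkl","wb"))
E
```

```text
t: 2.65
ee_pos: [0.5583, -0.0201, 0.3037]
eef_rot: [180.0, 0.0, -44.7]
wrist_force: [0.7, 0.2, 0.2]
width: 0.0851
gripper_force: 0.0
```

View pics/w1.png

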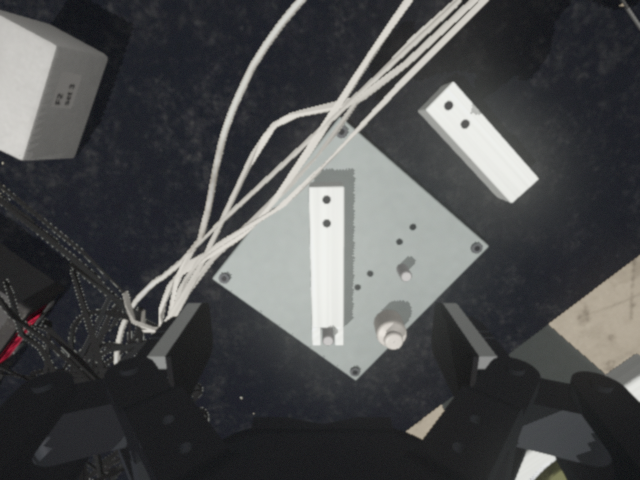

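The wrist view shows the beam top with corners (309,187), (344,187), (343,345), (313,346). The post top is at (328,341), the stop top at (405,276) and the weight knob at (393,341). Cables lie over the plate's far-left corner near (280,190), so I'll keep the fingers narrow there.

```bash
python3 - <<'E'
from h import *
import pickle
np.set_printoptions(precision=4,suppress=True)
W=pickle.load(open("w1.pkl","rb"));S=eyes.get_calibration("scene")
im=cv2.imread("pics/w1.png");g=im.min(2)
m=((g>215)*255).astype(np.uint8);m[:180]=0;m[350:]=0;m[:,:300]=0;m[:,360:]=0
c=max(cv2.findContours(m,0,2)[0],key=cv2.contourArea);r=cv2.minAreaRect(c);print(r)
b=np.array([plane(W,p,.038)[:2] for p in cv2.boxPoints(r)]);print(b)
ps=tri(W,(328,341),S,(301,252));st=tri(W,(405,276),S,(349,233));print(ps,st)
print(plane(W,(328,341),.05),plane(W,(405,276),.03))
post=plane(W,(328,341),.05)[:2]; stop=plane(W,(405,276),.03)[:2]
v=stop-post; print(np.hypot(*v),"plate x yaw",np.degrees(np.arctan2(v[1],v[0]))+np.degrees(np.arctan2(22,95)))
s=readout.sense()
e=s["ee_pos"][:2]-post; 
for a in(-44.7,-46,-47):
  u=np.array([np.cos(np.radians(a)),np.sin(np.radians(a))]);print(a,"TCP along",e@u,"side(left+)",u[0]*e[1]-u[1]*e[0])
p4=[plane(W,p,.038)[:2] for p in((309,187),(344,187),(343,345),(313,346))];f=(p4[0]+p4[1])/2;n=(p4[2]+p4[3])/2;d=f-n
print(f,n,np.hypot(*d),np.degrees(np.arctan2(d[1],d[0])),np.hypot(*(p4[0]-p4[1])))
E
```

```text
((325.5, 266.0), (156.0, 33.0), 90.0)
[[ 0.58   -0.0263]
 [ 0.5592 -0.0474]
 [ 0.4438  0.0629]
 [ 0.4674  0.0868]]
(array([0.4616, 0.0666, 0.0487]), [0.0006907371963829205, 0.0006907371963829895]) (array([ 0.4536, -0.0319,  0.0355]), [0.0005251481891111794, 0.0005251481891111763])
[0.4618 0.0655 0.05  ] [ 0.4515 -0.0309  0.03  ]
0.0969991524490243 plate x yaw -83.05830240316908
-44.7 TCP along 0.12889041606854856 side(left+) 0.0070866341456129675
-46 TCP along 0.1286964640442892 side(left+) 0.010008989975732158
-47 TCP along 0.12850218198837676 side(left+) 0.012253528555621403
[ 0.5696 -0.0381] [0.4525 0.0743] 0.16224958641829862 -43.822119881757075 0.03140357924978614
```

```bash
python3 -m inch '[[0,0,0,-0.009,0.005,0,-0.2],[0,0,-0.016,0,0,0.035,-0.2],[0,0,0,0,0,0.045,-0.2],[0,0,0,0,0,0.045,-0.2],[0,0,0,0,0,0,-0.2]]' 20; python3 - <<'E'
from h import *
cv2.imwrite("pics/w2.png",eyes.grab_frame("wrist"))
import pickle;pickle.dump(eyes.get_calibration("wrist"),open("w2.pkl","wb"))
E
```

```text
t: 3.32
ee_pos: [0.5462, -0.0174, 0.1765]
eef_rot: [179.7, 0.3, -43.7]
wrist_force: [-1.1, 0.4, 0.7]
width: 0.0512
gripper_force: 0.0
```

View pics/w2.png

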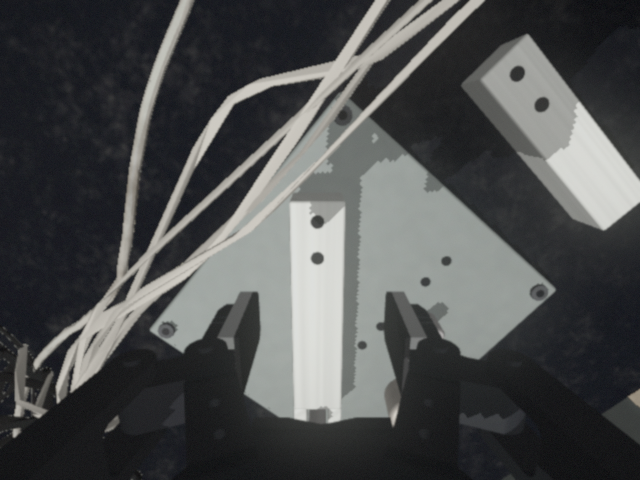

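The beam is centred between the fingers (317 against finger gap 258–386, middle 322). I'll check where the fingertips land relative to the cables.

```bash
python3 - <<'E'
from h import *
import pickle
W=pickle.load(open("w2.pkl","rb"))
s=readout.sense();T=s["ee_pos"];a=np.radians(-43.8);u=np.array([np.cos(a),np.sin(a),0]);n=np.array([-u[1],u[0],0])
p=np.array([.4615,.066,0]);d=(T-p)*[1,1,0];print("along",d@u,"side",d@n)
for dx in(-.011,.011):
  for dy in(-.04,-.026,.026,.04):
    print(dx,dy,[proj(W,T*[1,1,0]+u*dx+n*dy+[0,0,z]).tolist() for z in(.015,.04)])
E
```

```text
along 0.11992470054326691 side -0.0005900929580478814
-0.011 -0.04 [[381.1, 258.1], [387.5, 272.3]]
-0.011 -0.026 [[359.9, 258.1], [364.0, 272.3]]
-0.011 0.026 [[281.2, 258.2], [276.9, 272.4]]
-0.011 0.04 [[260.0, 258.2], [253.5, 272.4]]
0.011 -0.04 [[382.6, 225.9], [389.4, 237.0]]
0.011 -0.026 [[360.9, 225.9], [365.3, 237.0]]
0.011 0.026 [[280.1, 226.0], [275.6, 237.0]]
0.011 0.04 [[258.4, 226.0], [251.5, 237.0]]
```

```bash
python3 -m inch '[[0,0,0,-0.002,0.0015,0,0],[0,0,0,0,0,0.03,0],[0,0,0,0,0,0.03,0],[0,0,0,0,0,0.015,0],[0,0,0,0,0,0.013,0],[0,0,0,0,0,0,0]]' 20; python3 - <<'E'
from h import *
cv2.imwrite("pics/s2.png",np.hstack([cv2.resize(eyes.grab_frame(n)[150:320,190:420],(400,296)) for n in("scene","side")]))
E
```

```text
t: 4.12
ee_pos: [0.5461, -0.0171, 0.0909]
eef_rot: [180.0, 0.0, -43.8]
wrist_force: [-0.2, -0.1, 0.0]
width: 0.0431
gripper_force: 0.0
```

View pics/s2.png

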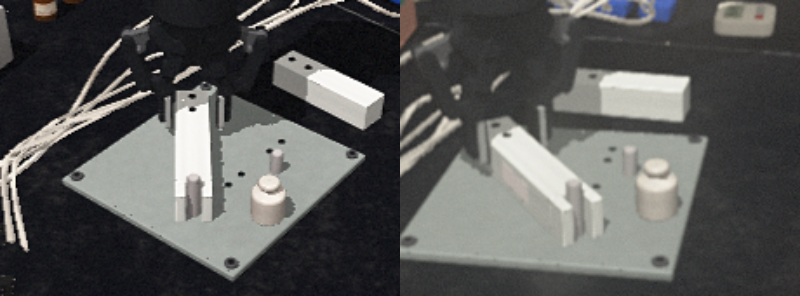

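The fingers straddle the beam and clear of the cables, stop and weight. Starting the arc.

```bash
python3 -m inch '[[0,0,0,0,0.003,0,0],[0,0,0,0,0.001,0,0],[0,0,0.035,0,0.0041,0,0],[0,0,0.035,0,0.0041,0,0],[0,0,0.035,0,0.0041,0,0],[0,0,0.035,0,0.0041,0,0],[0,0,0.035,0,0.0041,0,0],[0,0,0,0,0,0,0]]'; python3 - <<'E'
from h import *
s=readout.sense();d=s["ee_pos"][:2]-[.4615,.066];a=np.radians(s["eef_rot"][2]);u=np.array([np.cos(a),np.sin(a)])
print("along",d@u,"side",u[0]*d[1]-u[1]*d[0],s["eef_rot"])
W=eyes.get_calibration("wrist");w=eyes.grab_frame("wrist")
cv2.imwrite("pics/s3.png",np.hstack([cv2.resize(eyes.grab_frame("side")[150:320,190:420],(400,296)),cv2.resize(w,(395,296))]))
E
```

```text
t: 5.22
ee_pos: [0.5276, -0.0344, 0.0908]
eef_rot: [179.9, 0.0, -53.9]
wrist_force: [1.5, 0.8, 1.6]
width: 0.0428
gripper_force: 0.9
along 0.12001743681655433 side -0.005659662829636543 [ 1.79944198e+02  2.80040565e-03 -5.39414401e+01]
```

View pics/s3.png

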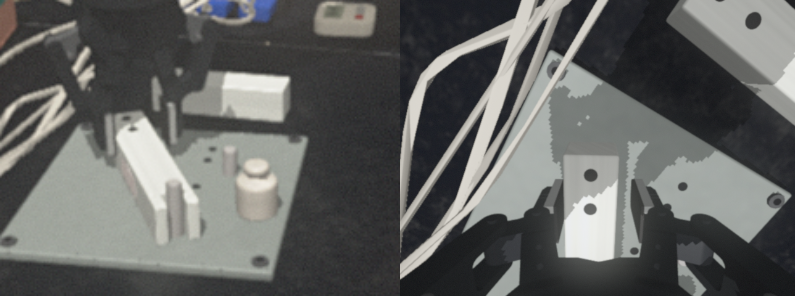

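The beam has turned about 10° with the left pad touching it and the slot still on the post; the radius drifted outward by 1 mm, so I trim it inward.

```bash
python3 -m inch '[[0,0,0.035,-0.0003,0.0041,0,0],[0,0,0.035,-0.0003,0.0041,0,0],[0,0,0.035,-0.0003,0.0041,0,0],[0,0,0.035,-0.0003,0.0041,0,0],[0,0,0.035,-0.0003,0.0041,0,0],[0,0,0.035,-0.0003,0.0041,0,0],[0,0,0.035,-0.0003,0.0041,0,0],[0,0,0.035,-0.0003,0.0041,0,0],[0,0,0.035,-0.0003,0.0041,0,0],[0,0,0.035,-0.0003,0.0041,0,0],[0,0,0.035,-0.0003,0.0041,0,0],[0,0,0.035,-0.0003,0.0041,0,0],[0,0,0,0,0,0,0]]'; python3 - <<'E'
from h import *
s=readout.sense();d=s["ee_pos"][:2]-[.4615,.066];a=np.radians(s["eef_rot"][2]);u=np.array([np.cos(a),np.sin(a)])
print("along",d@u,"side",u[0]*d[1]-u[1]*d[0],s["eef_rot"])
w=eyes.grab_frame("side");w2=eyes.grab_frame("scene")
cv2.imwrite("pics/s4.png",np.hstack([cv2.resize(x[150:320,190:420],(400,296)) for x in(w2,w)]))
E
```

```text
t: 6.95
ee_pos: [0.4817, -0.0513, 0.0909]
eef_rot: [179.9, 0.0, -78.0]
wrist_force: [-0.5, 0.5, -0.2]
width: 0.0425
gripper_force: 0.0
along 0.11895099282930362 side -0.00471757330111152 [ 1.79940020e+02  1.24725293e-02 -7.79748753e+01]
```

View pics/s4.png

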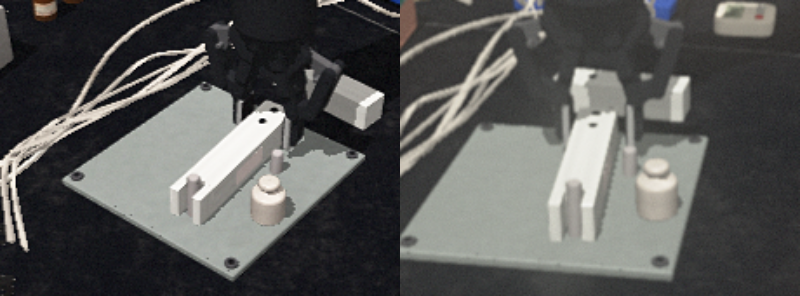

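About 5° left, with the stop post just ahead of the beam side. I creep on and watch the force.

```bash
python3 -m inch '[[0,0,0.035,-0.0002,0.0041,0,0],[0,0,0.035,-0.0002,0.0041,0,0],[0,0,0.0175,0,0.002,0,0],[0,0,0,0,0.001,0,0],[0,0,0,0,0,0,0]]'; python3 -m inch '[[0,0,0,0,0.001,0,0],[0,0,0,0,0,0,0]]';  python3 -m inch '[[0,0,0,0,0.001,0,0],[0,0,0,0,0,0,0]]'
```

```text
t: 7.68
ee_pos: [0.4712, -0.053, 0.0909]
eef_rot: [180.0, -0.0, -82.9]
wrist_force: [1.2, -1.1, 0.3]
width: 0.0426
gripper_force: 0.6
t: 7.92
ee_pos: [0.4703, -0.0531, 0.0909]
eef_rot: [-180.0, -0.0, -83.0]
wrist_force: [2.4, -1.1, 0.1]
width: 0.043
gripper_force: 0.9
t: 8.18
ee_pos: [0.4698, -0.0531, 0.091]
eef_rot: [-179.9, -0.0, -82.9]
wrist_force: [3.7, -0.5, -1.3]
width: 0.0426
gripper_force: 1.8
```

```bash
python3 -m inch '[[0,0,0,0,0.001,0,0],[0,0,0,0,0,0,0]]';  python3 -m inch '[[0,0,0,0,0.0015,0,0],[0,0,0,0,0,0,0]]'; python3 - <<'E'
from h import *
s=readout.sense();d=s["ee_pos"][:2]-[.4615,.066];a=np.radians(s["eef_rot"][2]);u=np.array([np.cos(a),np.sin(a)])
print("along",d@u,"side",u[0]*d[1]-u[1]*d[0])
w=eyes.grab_frame("side");w2=eyes.grab_frame("scene")
cv2.imwrite("pics/s5.png",np.hstack([cv2.resize(x[180:300,230:390],(400,300),interpolation=3) for x in(w2,w)]))
E
```

```text
t: 8.43
ee_pos: [0.4695, -0.0532, 0.0911]
eef_rot: [-179.9, -0.0, -82.9]
wrist_force: [6.6, -0.7, -1.6]
width: 0.0427
gripper_force: 2.9
t: 8.68
ee_pos: [0.4691, -0.0532, 0.0914]
eef_rot: [-179.7, -0.0, -82.9]
wrist_force: [9.2, -0.4, -3.4]
width: 0.0428
gripper_force: 4.1
along 0.11927524875851975 side -0.007121224276659968
```

View pics/s5.png

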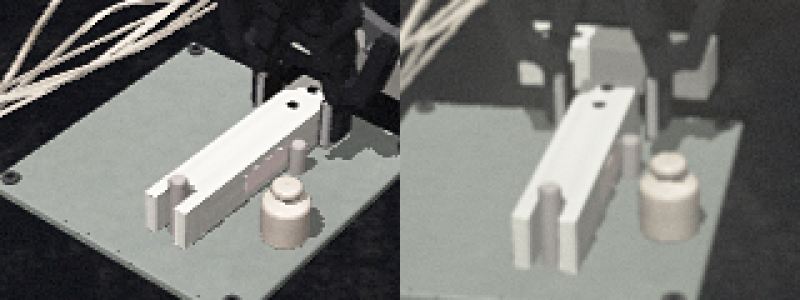

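The beam rests against the stop with the force built to 9 N, and the weight is untouched. Unload, centre the fingers, and lift straight up.

```bash
python3 -m inch '[[0,0,0,0,-0.002,0,0],[0,0,0,0,-0.002,0,0],[0,0,0,0,-0.003,0,0],[0,0,0,0,-0.002,0,0],[0,0,0,0,0,0,0],[0,0,0,0,0,0,0]]'; python3 - <<'E'
from h import *
s=readout.sense();d=s["ee_pos"][:2]-[.4615,.066];a=np.radians(s["eef_rot"][2]);u=np.array([np.cos(a),np.sin(a)])
print("along",d@u,"side",u[0]*d[1]-u[1]*d[0],s["wrist_force"])
E
```

```text
t: 9.52
ee_pos: [0.4755, -0.0523, 0.0908]
eef_rot: [180.0, 0.0, -82.9]
wrist_force: [-0.3, 1.2, 1.2]
width: 0.0426
gripper_force: 0.0
along 0.11909955889372027 side -0.0006623140713570164 [-0.33167021  1.19662199  1.22462514]
```

```bash
python3 -m inch '[[0,0,0,0,0,-0.01,0],[0,0,0,0,0,-0.02,0],[0,0,0,0,0,-0.03,0],[0,0,0,0,0,-0.05,0],[0,0,0,0,0,-0.05,0],[0,0,0,0,0,-0.05,0],[0,0,0,0,0,0,0]]'; python3 - <<'E'
from h import *
W=eyes.get_calibration("wrist");w=eyes.grab_frame("wrist");w2=eyes.grab_frame("scene")
import pickle;pickle.dump(W,open("w6.pkl","wb"))
cv2.imwrite("pics/w6.png",w)
cv2.imwrite("pics/s6.png",np.hstack([cv2.resize(w2[180:300,230:390],(400,300),interpolation=3),cv2.resize(w[120:420,120:520],(400,300))]))
E
```

```text
t: 10.4
ee_pos: [0.4769, -0.0527, 0.3051]
eef_rot: [-179.5, -0.1, -83.0]
wrist_force: [0.1, 0.5, 0.0]
width: 0.0426
gripper_force: 0.0
```

View pics/s6.png

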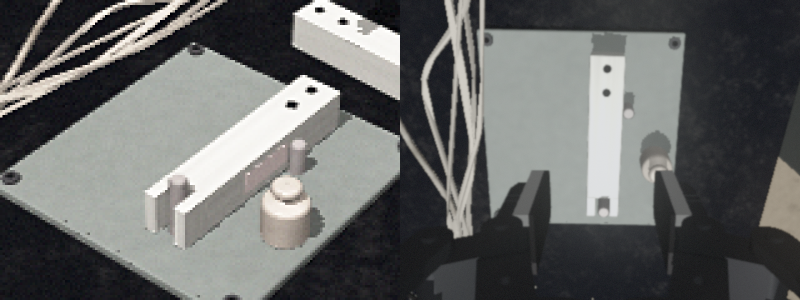

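The beam stands free with its post in the slot and its side at the stop (crop 624,112). A quick numeric check of angle and gap follows.

```bash
python3 - <<'E'
from h import *
import pickle
W=pickle.load(open("w6.pkl","rb"));g=cv2.imread("pics/w6.png").astype(int).min(2)
E=[]
for r in range(235,315,5):
    i=np.where(g[r,290:370]>205)[0]; E.append((290+i[0],290+i[-1],r))
P=np.array([plane(W,((a+b)/2,r),.038)[:2] for a,b,r in E]);Q=np.array([plane(W,(b+.5,r),.038)[:2] for a,b,r in E])
def ang(P): v=cv2.fitLine(P.astype(np.float32),cv2.DIST_HUBER,0,.01,.01).ravel();v=v if v[1]<0 else v*-1;return v,np.degrees(np.arctan2(v[1],v[0]))
print(ang(P)[1],ang(Q)[1],np.linalg.norm([plane(W,(a,r),.038)-plane(W,(b+1,r),.038) for a,b,r in E],axis=1).round(4)[::5])
# plate corner holes (crop px -> full): far-left, far-right
st=plane(W,(120+228,120+113),.03)[:2];po=plane(W,(120+203,120+211),.05)[:2];v=st-po
print(po,st,np.hypot(*v),"plate",np.degrees(np.arctan2(v[1],v[0]))+13.04)
q=Q.mean(0);a=np.radians(-83);n=np.array([-np.sin(a),np.cos(a)]);print("stop centre to beam side",(q-st)@n, "post to side",(po-q)@n)
E
```

```text
-84.989784 -85.0323 [0.0299 0.0305 0.0312 0.0298]
[0.46288698 0.06446466] [ 0.45079999 -0.03152234] 0.09674503127330808 plate -84.13709346581464
stop centre to beam side 0.007685289844058435 post to side 0.016009482649556993
```

```bash
python3 -c "
from rig import order
print(order.finish_job())"
```

```text
the job is handed in; nothing more can be done
None
```

I swung the beam round the tall post until its side rested against the stop post (push force rose to about 9 N), then lifted the gripper clear and handed the job in at about 10.5 s. In the last pictures the post was still in the slot, the beam looked flat on the plate, and the weight and spare bar looked unmoved. The judge's result was not shown.

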